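Hold the sprung chest lid just below its balance point while its stay is set

TASK

I am about to set the friction stay on the plywood tool chest, whose lid hangs on new springs. Swing the chest's drop front up until it is fully shut, so that the lid has its seat; then lift the lid by its grab bar past its balance point, to where the springs would carry it on open, and bring it back to just below that point (within about fifteen degrees), where it would sink shut if released. Do not let the lid drop, leave the other things on the bench where they are, and finish with the fingers on the bar, holding the lid still there and not letting go, while I tighten the thumbscrew.

Things in the scene. Friction and masses are not known exactly. Their poses are not given: they have to be found in the camera images.
- chest: plywood tool chest, fixed to the bench: 184 (x) x 260 (y) x 130 high without lid and front. Origin: centre of its underside, on the bench. Its x axis points from front to back (the front looks to -x, towards the robot), z up. The stay's small thumbscrew stands on its right (-y) wall, a wire carrying handle on its left wall; both project at most 20 mm.
- lid (a joint): opening angle of the sprung lid (rad): 0 shut and level (the start), 1.08 fully open; grows as the front edge rises. BALANCE POINT: 0.70 (40 degrees). Below it the lid sinks shut by itself (lifting takes 0.7 N at the bar when shut, 0.2 N at 0.60), above it the springs carry it on open (1 N at 1.08). Hardly any friction. Board 186 long, 264 wide, 15 thick, 0.95 kg.
- lid_handle (a point): middle of the lid's grab bar: round steel, 12 mm diameter, 120 long, parallel to the hinge (chest y axis), 45 mm in front of the lid's front edge (39 mm clear gap behind the bar), on two 8 mm posts 108 mm apart. It lies 240 mm from the hinge line, 138 mm above the bench when the lid is shut.
- lid_hinge (a point): middle of the lid's hinge line, at (+99, 0, 136) mm from the chest's origin in the chest's frame; the line is parallel to the chest's y axis.
- drop_front (a joint): opening angle of the drop front (rad), a bottom-hinged plywood flap 258 wide, 112 high, 10 thick with a small steel knob (19 mm diameter, projecting 21 mm) in the middle of its outer face, 66 mm above the hinge: 0 fully shut and upright, grows as its top edge swings towards the robot and down. Friction keeps it where it is left (about 3 N at its top edge moves it). Starts at 0.45 to 0.8.
- front_edge (a point): middle of the outer upper edge of the drop front, 114 mm above its hinge line along the panel and 10 mm outside it.
- front_hinge (a point): middle of the drop front's hinge line, at (-92, 0, 14) mm in the chest's frame, parallel to the chest's y axis.
- block_plane: block plane 48x164x64 standing to the right of the chest; bystander, leave alone. Origin: centre of its underside.
- pencil: green pencil, 8 mm thick, 120 long, lying to the left of the chest; bystander.
- masking_tape: roll of masking tape, 110 across, 24 high, lying flat; bystander.
- glue_bottle: glue bottle, 58 across, 190 high, behind the chest; bystander.
- spray_can: spray can, 59 across, 198 high, behind the chest; bystander.

How it is judged:
By the outcome, as a careful person would: the job done as asked, in the order asked, and still so for the second after the job is handed in, while the arm keeps its last pose, push and grip.
It also fails if it takes over 58 s, if anything falls off the work surface, if the arm or the gripper's body presses on something with over 40 N, if the wrist force passes 120 N, or if a joint passes its speed limit or range.

ROBOT

A 6-joint arm with a two-finger parallel gripper is mounted at the origin on a cart in front of the work surface, level with it; the furniture and walls round the work are solid. World frame = base frame: x ahead of the robot, y to its left, z up, the work surface at z = 0. Lengths are in mm, angles in rad, forces in N, time in s.
With the tool pointing down it reaches from about 250 to 850 mm from the base axis. Payload 12.5 kg.
Tool frame: the origin (TCP) lies between the finger pads, 19 mm behind the fingertips; this is the grasp point; z points along the fingers, y is the line along which they close (so a half turn about z gives the same grasp; the last joint's range is limited). The gripper opens to 93 mm and grips with 3 to 60 N. Pads are 15 mm wide; open, the fingers measure 128 mm over their backs; the gripper's body (75 mm by 188 mm) begins 65 mm behind the grasp point.
Start: joints at [1.116, 0.351, 1.652, -0, 1.139, -0.085], TCP at [198.754, 512.817, 237.433] pointing down, gripper open.
Joint ranges: [-2.75, 2.75], [-0.79, 2.1], [0.01, 2.65], [-1.57, 4.71], [0.07, 3.14], [-2.87, 2.87]. Speed limits (rad/s): [2.22, 2.22, 2.79, 3.14, 3.14, 3.14].

INTERFACE

Orientations are given as a rotation vector (axis times angle).
In Python, from plant import * gives the robot as it stands. Calls block until the motion is done:
- move_ptp(position, orientation): joint-space move of the TCP to a pose.
- move_linear(position, attitude=None, rate=150, stop_force=None): straight line of the TCP; attitude=None keeps the orientation; rate is the mean speed in mm/s. With stop_force (N) it stops when the force on the tool has changed by that much, and returns True; else False.
- goto_joints(angles): joint-space move.
- gripper_to(opening, force=None): finger opening in mm; force is the grip in N (None keeps the last); returns when the fingers have stopped.
- pause(seconds).
- inverse_kinematics(position, orientation): joint angles nearest the present ones, or None.
- get_state(): the state.
- grab_frame(name): name is "side" or "top"; returns a dict with "img" (400x640x3 uint8, red, green, blue), "vfov" (degrees; the focal length in pixels is half the picture's height over the tangent of half this angle, whatever the lens; pixels are square), "cx", "cy" (the principal point, pixels), "k1" (the pictures are not rectified: a ray, as slopes to the right and down, at radius r is drawn at 1 + k1 r^2 times it, then the intrinsics apply), "pose" (4x4, takes a point from camera to world coordinates). Camera axes: x right, y down, z forward; pixel columns grow to the right and rows downward; lengths in mm; the calibration is good to about 2 mm. A picture is of the moment at which its call begins. There is no depth.
A pose or a line that the arm cannot do raises Unreachable and nothing moves.
- finish_job(): hands the job in; it is judged then, once.
The state is a dict: "time_s": time; "joint_positions": joint angles; "joint_velocities": joint speeds; "effort": joint torques, N m; "eef_pos": TCP position; "tool_rot": TCP orientation; "ft_force": force on the tool from outside, world axes, zero at the start; "moment": the same for the moment, N m; "finger_gap": finger opening in mm; "grip_force": force on a finger pad.
Only numpy, scipy, OpenCV 4.12 (cv2) and the standard library are available. Lean on these libraries where they do the work, as an engineer would, in place of code of your own. Each camera call takes 0.05 s, during which the arm holds its last target. There are 200 camera calls.

## Working session

There is one attempt and no reset: what is moved stays moved. The work goes in short steps, each a Python script; the robot and the scene stay as the last script left them, time stands still between calls to the robot, and variables do not carry over. Pictures are saved under pics/ and viewed, at most 10 in all, crops included, and the job is handed in when it is done.

```bash
ls; mkdir -p pics
python3 - <<'E'
from plant import *
import cv2
for n in("side","top"):
    f=grab_frame(n); cv2.imwrite(f"pics/{n}0.png",f["img"][:,:,::-1]); print(n,f["vfov"],f["cx"],f["cy"],f["k1"],f["pose"])
s=get_state(); print(s["time_s"],s["tool_rot"],s["ft_force"])
E
```

```text
pics
side 56.490400202931696 321.8231974259857 197.4298722285402 0.020304787375412404 [[-9.67729105e-01 -1.95348614e-01  1.59183226e-01  4.43216834e+02]
 [-2.51911239e-01  7.33882736e-01 -6.30838218e-01  3.47501168e+02]
 [ 6.41154994e-03 -6.50580547e-01 -7.59410195e-01  7.72596404e+02]
 [ 0.00000000e+00  0.00000000e+00  0.00000000e+00  1.00000000e+00]]
top 55.11548985615007 317.9048847316651 195.91644606712546 -0.04531770973589849 [[ 2.75749559e-02 -9.92278446e-01  1.20926043e-01  4.89113353e+02]
 [-9.99306954e-01 -2.43378602e-02  2.81652404e-02 -2.20395306e+02]
 [-2.50046798e-02 -1.21618891e-01 -9.92261866e-01  9.54917873e+02]
 [ 0.00000000e+00  0.00000000e+00  0.00000000e+00  1.00000000e+00]]
0.1 [-5.77448651e-01 -3.08782429e+00  1.52138137e-03] [-0.32565321  1.05025375 -0.63085812]
```

View pics/side0.png

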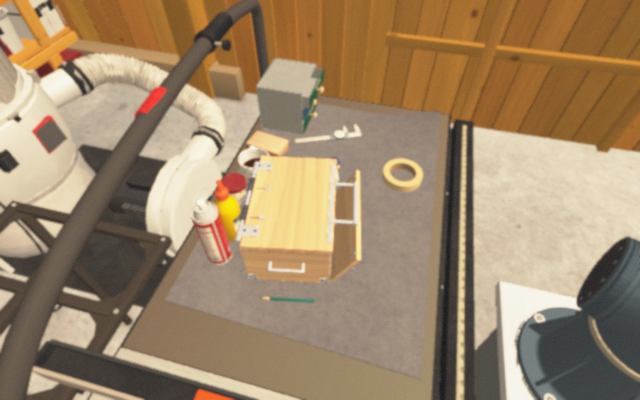

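View pics/top0.png

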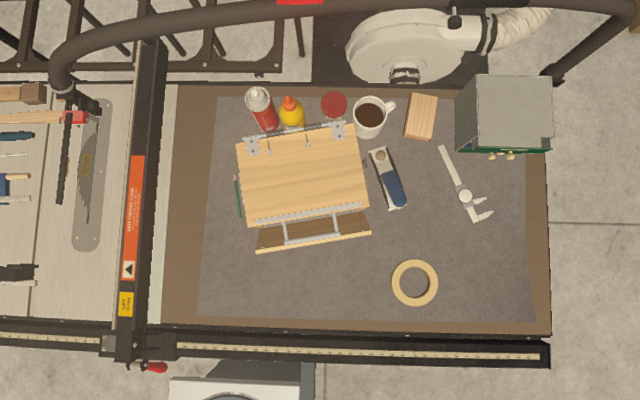

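The side view shows the chest (lid corners at about (256,157), (337,157), (332,250), (242,248)) with the drop front leaning out to x≈360. The top view shows the lid at (237..368, 125..227), the bar near (310,237) and the front's upper edge at (257,250)-(371,233). I'll enlarge both for exact pixels.

Run:
```python
import cv2
a=cv2.imread("pics/top0.png")[110:260,215:395]; cv2.imwrite("pics/topc.png",cv2.resize(a,None,fx=4,fy=4,interpolation=cv2.INTER_CUBIC))
a=cv2.imread("pics/side0.png")[145:285,230:380]; cv2.imwrite("pics/sidec.png",cv2.resize(a,None,fx=4,fy=4,interpolation=cv2.INTER_CUBIC))
```

```text
(no output)
```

View pics/topc.png

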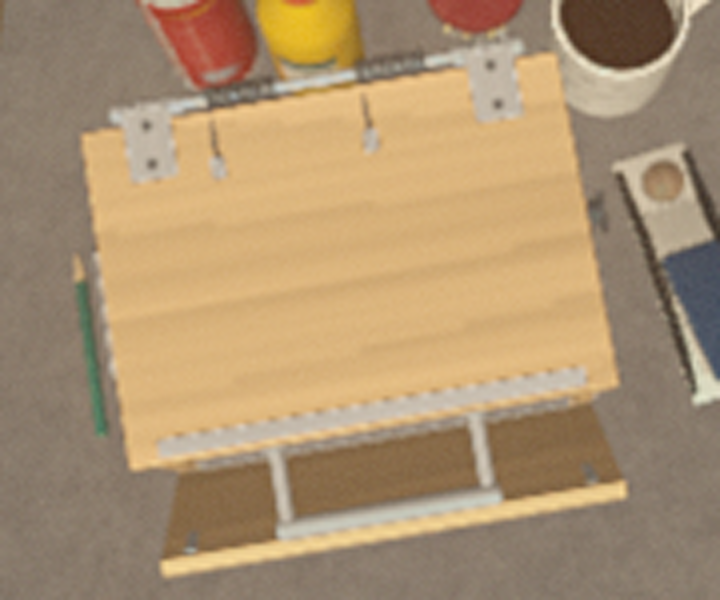

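View pics/sidec.png

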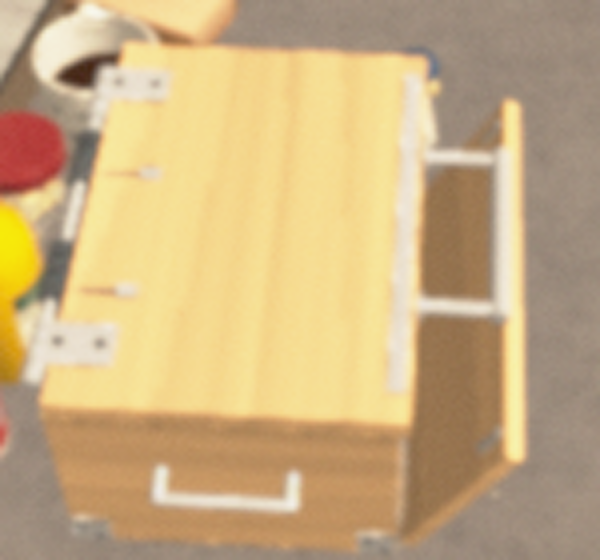

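The crops give these lid top corners, in the 4x crop from above: (82,134), (557,55), (619,386), (133,470). The bar runs from (280,532) to (500,494), and the front's outer top edge from (163,576) to (627,496). In the side crop the bar runs (500,150)-(503,318) and the front's outer edge (520,103)-(524,460).

```bash
cat > hlp.py <<'E'
import numpy as np, cv2
from scipy.spatial.transform import Rotation as R
def ray(f,uv):
    fl=200/np.tan(np.radians(f["vfov"])/2); K=np.array([[fl,0,f["cx"]],[0,fl,f["cy"]],[0,0,1]])
    p=cv2.undistortPoints(np.array(uv,float).reshape(-1,1,2),K,np.array([f["k1"],0,0,0.]))[:,0]
    d=np.c_[p,np.ones(len(p))]@f["pose"][:3,:3].T
    return f["pose"][:3,3],d
def plane(f,uv,z):
    o,d=ray(f,uv); return o+d*((z-o[2])/d[:,2])[:,None]
def tri(f,u,g,v):
    o,d=ray(f,u);p,e=ray(g,v);out=[]
    for a,b in zip(d,e):
        t=np.linalg.lstsq(np.c_[a,-b],p-o,rcond=None)[0]; x,y=o+a*t[0],p+b*t[1]; out.append([*(x+y)/2,np.linalg.norm(x-y)])
    return np.array(out)
E
python3 - <<'E'
from plant import *
from hlp import *
np.set_printoptions(precision=1,suppress=True)
t=grab_frame("top");s=grab_frame("side")
T=lambda a:[(215+(u+.5)/4-.5,110+(v+.5)/4-.5) for u,v in a]
S=lambda a:[(230+(u+.5)/4-.5,145+(v+.5)/4-.5) for u,v in a]
c=T([(82,134),(557,55),(619,386),(133,470)]) # BL BR FR FL
d=S([(42,408),(125,43),(424,57),(408,424)])
P=plane(t,c,145);print(P,plane(s,d,145))
for P in(P,plane(s,d,145)): print([np.linalg.norm(P[i]-P[i-1]) for i in range(4)], P.mean(0))
print(tri(t,c,s,d))
print("bar",tri(t,T([(280,532),(500,494)]),s,S([(503,318),(500,150)])))
print("front",tri(t,T([(163,576),(627,496)]),s,S([(524,460),(520,103)])))
E
```

```text
[[ 699.6  -13.3  145. ]
 [ 749.  -271.4  145. ]
 [ 568.7 -307.   145. ]
 [ 517.5  -50.6  145. ]] [[ 699.3   -7.4  145. ]
 [ 753.4 -266.8  145. ]
 [ 573.4 -302.2  145. ]
 [ 521.1  -44.8  145. ]]
[np.float64(185.865270714269), np.float64(262.7853950888551), np.float64(183.73116510185187), np.float64(261.4414911527649)] [ 633.7 -160.6  145. ]
[np.float64(182.04282062999604), np.float64(264.96955824204827), np.float64(183.39094143732962), np.float64(262.650917441636)] [ 636.8 -155.3  145. ]
[[ 701.8  -11.4  137.9    0.8]
 [ 753.1 -271.3  140.1    5. ]
 [ 571.8 -307.2  140.2    5.2]
 [ 519.8  -49.   138.5    4.3]]
bar [[ 488.1 -128.8  134.3    2.1]
 [ 512.3 -245.3  137.5    4. ]]
front [[ 462.   -62.2  108.     1.9]
 [ 512.7 -316.1  107.4    1.6]]
```

```bash
cat >> hlp.py <<'E'
yaw=0.196; O=np.array([638.2,-157.5,0]); C=R.from_euler('z',yaw)
def W(x,y,z): return C.apply([x,y,z])+O
def att(pitch,y=None,flip=1):
    """tool z = chest x pitched down by pitch; closing axis = chest y (y='y') or in the vertical plane"""
    z=np.array([np.cos(pitch),0,-np.sin(pitch)]); yy=np.array([0,1.,0]) if y else np.array([np.sin(pitch),0,np.cos(pitch)])
    yy=yy*flip; return (C*R.from_matrix(np.c_[np.cross(yy,z),yy,z])).as_rotvec()
H=np.array([99,0,136.]); 
def bar(th,r=240.,off=2/240): return W(99-r*np.cos(th+off),0,136+r*np.sin(th+off))
E
python3 - <<'E'
from plant import *
from hlp import *
np.set_printoptions(precision=2,suppress=True)
for f in(1,-1):
    for x in(-190,-100): print("front",f,inverse_kinematics(W(x,95,95),att(np.pi/2,'y',f)))
    for p0 in(0,.3,.6):
        for th in(0,.85):
            print(f,p0,th,inverse_kinematics(bar(th),att(p0+th,None,f)))
        print("pre",inverse_kinematics(bar(0)-C.apply([np.cos(p0),0,-np.sin(p0)])*90,att(p0,None,f)))
E
```

```text
front 1 [-0.33  0.39  2.03 -0.    0.72 -2.1 ]
front 1 [-0.25  0.51  1.82 -0.    0.81 -2.01]
1 0 0 None
1 0 0.85 [-0.56  0.17  1.85  0.77  0.71 -1.25]
pre None
1 0.3 0 None
1 0.3 0.85 [-0.47  0.23  1.67  0.32  0.93 -0.82]
pre None
1 0.6 0 [-0.79  0.45  2.24  1.81  0.79 -2.61]
1 0.6 0.85 [-0.39  0.34  1.48  0.07  1.23 -0.6 ]
pre [-0.98  0.26  2.33  1.54  0.87 -2.45]
front -1 [-0.33  0.39  2.03  0.    0.72  1.04]
front -1 [-0.25  0.51  1.82  0.    0.81  1.13]
-1 0 0 [-0.9   0.86  2.26  2.05  1.56  0.02]
-1 0 0.85 [-0.56  0.17  1.85  0.77  0.71  1.9 ]
pre [-1.17  0.88  2.36  1.78  1.59 -0.09]
-1 0.3 0 [-0.87  0.64  2.29  2.    1.17  0.21]
-1 0.3 0.85 [-0.47  0.23  1.67  0.32  0.93  2.33]
pre [-1.12  0.54  2.4   1.76  1.22  0.22]
-1 0.6 0 [-0.79  0.45  2.24  1.81  0.79  0.53]
-1 0.6 0.85 [-0.39  0.34  1.48  0.07  1.23  2.54]
pre [-0.98  0.26  2.33  1.54  0.87  0.69]
```

```bash
cat >> hlp.py <<'E'
def att2(p,psi,flip=-1):
    return (R.from_rotvec(att(p,None,flip))*R.from_euler('y',psi)).as_rotvec()
E
python3 - <<'E'
from plant import *
from hlp import *
np.set_printoptions(precision=2,suppress=True)
for f in (1,-1):
  for psi in(-.4,.4):
    for p0 in(.3,.55):
        print(f,psi,p0,"z",R.from_rotvec(att2(p0,psi,f)).apply([0,0,1]))
        a=att2(p0,psi,f)
        print("pre",inverse_kinematics(bar(0)-R.from_rotvec(a).apply([0,0,90]),a))
        for th in(0,.4,.85): print(inverse_kinematics(bar(th),att2(p0+th,psi,f)))
E
```

```text
1 -0.4 0.3 z [ 0.94 -0.21 -0.27]
pre None
None
None
[-0.29  0.17  1.79 -0.28  0.65 -0.22]
1 -0.4 0.55 z [ 0.85 -0.23 -0.48]
pre None
None
[-0.41  0.15  2.13 -0.09  0.14 -0.4 ]
[-0.24  0.26  1.64 -0.36  0.95 -0.23]
1 0.4 0.3 z [ 0.79  0.55 -0.27]
pre [-1.14  0.64  2.07  1.29  1.39 -2.59]
[-0.94  0.7   2.06  1.48  1.31 -2.63]
[-0.82  0.38  1.93  1.1   1.12 -1.87]
[-0.6   0.37  1.52  0.59  1.31 -1.05]
1 0.4 0.55 z [ 0.69  0.53 -0.48]
pre [-1.07  0.49  2.03  1.15  1.25 -2.26]
[-0.89  0.59  2.03  1.32  1.13 -2.33]
[-0.74  0.36  1.83  0.83  1.12 -1.52]
[-0.53  0.44  1.37  0.41  1.49 -0.83]
-1 -0.4 0.3 z [ 0.79  0.55 -0.27]
pre [-1.14  0.64  2.07  1.29  1.39  0.55]
[-0.94  0.7   2.06  1.48  1.31  0.51]
[-0.82  0.38  1.93  1.1   1.12  1.27]
[-0.6   0.37  1.52  0.59  1.31  2.09]
-1 -0.4 0.55 z [ 0.69  0.53 -0.48]
pre [-1.07  0.49  2.03  1.15  1.25  0.88]
[-0.89  0.59  2.03  1.32  1.13  0.81]
[-0.74  0.36  1.83  0.83  1.12  1.63]
[-0.53  0.44  1.37  0.41  1.49  2.31]
-1 0.4 0.3 z [ 0.94 -0.21 -0.27]
pre [-0.8   0.57  2.62  2.57  1.34 -0.15]
[-0.63  0.65  2.42  2.72  1.23 -0.09]
[-0.49  0.16  2.25  2.52  0.25  0.18]
None
-1 0.4 0.55 z [ 0.85 -0.23 -0.48]
pre [-0.68  0.24  2.56  2.61  0.76 -0.04]
[-0.57  0.47  2.39  2.76  0.8  -0.11]
[-0.41  0.15  2.13 -0.09  0.14  2.74]
None
```

Run:
```python
from plant import *
from hlp import *
import cv2
np.set_printoptions(precision=1,suppress=True)
gripper_to(0)
a=att(np.pi/2,'y',-1)
move_ptp(W(-215,95,230),a); move_linear(W(-215,95,97),rate=200)
print(get_state()["ft_force"])
r=move_linear(W(-100,95,97),rate=60,stop_force=15)
def show():
    s=get_state(); print(s["time_s"],C.inv().apply(np.array(s["eef_pos"])-O),s["ft_force"])
print(r); show()
cv2.imwrite("pics/top1.png",cv2.resize(grab_frame("top")["img"][90:290,200:420,::-1],None,fx=2.5,fy=2.5))
```

```text
[-0.3 -0.  -0.2]
True
6.3667 [-109.9   95.2   96.5] [-2.1 -0.7  1.1]
```

View pics/top1.png

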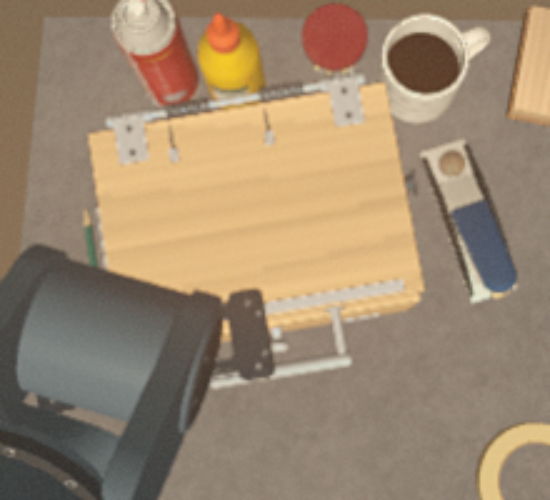

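The drop front now looks upright against the body: its top edge shows just ahead of the lid from (275,325) to (420,300), and the bystanders haven't moved. I'll push once more to confirm, back off, and then grasp the bar.

Run:
```python
from plant import *
from hlp import *
import cv2
np.set_printoptions(precision=1,suppress=True)
def show(m=""):
    s=get_state(); print(m,s["time_s"],C.inv().apply(np.array(s["eef_pos"])-O),s["ft_force"],s["finger_gap"],s["grip_force"])
print(move_linear(W(-95,95,97),rate=40,stop_force=25)); show("push")
move_linear(W(-175,95,97),rate=150); move_linear(W(-200,95,230),rate=200)
p0,psi=.5,-.3; a=att2(p0,psi); back=R.from_rotvec(a).apply([0,0,1])
gripper_to(44,20)
move_ptp(bar(0)-back*90+[0,0,60],a); show()
move_linear(bar(0)-back*90,a); show("pre")
for n in("side","top"):
    f=grab_frame(n)["img"][:,:,::-1]; f=f[110:300,180:440] if n=="side" else f[110:300,180:440]
    cv2.imwrite(f"pics/{n}2.png",f)
cv2.imwrite("pics/both2.png",np.vstack([cv2.resize(cv2.imread(f"pics/{n}2.png"),None,fx=1.55,fy=1.55) for n in("side","top")]))
```

```text
True
push 6.6333 [-110.1   95.6   96. ] [-2.4 -0.9  1.8] 0.5139082095012205 1.2665769271552563
 10.025 [-216.3  -26.1  239.2] [-0.5  0.5 -0.2] 43.98529683101009 0.0
pre 10.575 [-216.   -26.3  179.7] [ 0.1 -0.   0.5] 44.14518810750674 0.0
```

View pics/both2.png

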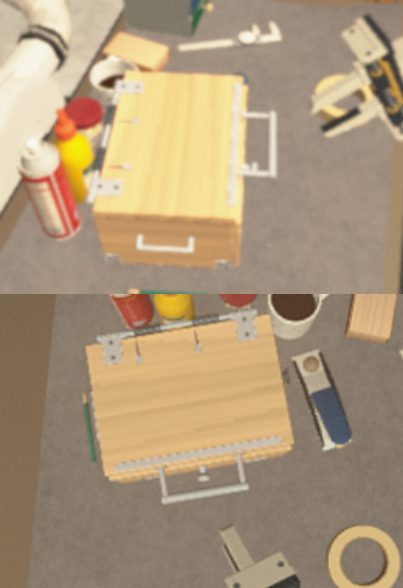

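The front is shut, with its knob below the bar. The gripper sits in front of the bar with the fingers one above the other. Now I'll approach and grip.

Run:
```python
from plant import *
from hlp import *
import cv2
np.set_printoptions(precision=2,suppress=True)
def show(m=""):
    s=get_state(); print(m,s["time_s"],C.inv().apply(np.array(s["eef_pos"])-O),np.array(s["ft_force"]),s["finger_gap"],s["grip_force"])
p0,psi=.5,-.3; a=att2(p0,psi)
print(move_linear(bar(0)+R.from_rotvec(a).apply([0,0,3]),a,rate=80,stop_force=8)); show("at")
gripper_to(5,15); show("closed")
for th in (.06,.12):
    move_linear(bar(th)+R.from_rotvec(att2(p0+th,psi)).apply([0,0,3]),att2(p0+th,psi),rate=50); show(th)
f=np.vstack([cv2.resize(grab_frame(n)["img"][110:300,180:440,::-1],None,fx=1.55,fy=1.55) for n in("side","top")])
cv2.imwrite("pics/both3.png",f)
```

```text
False
at 11.9917 [-138.65    0.6   136.8 ] [-0.11  0.62 -0.2 ] 43.87066645807714 0.0
closed 12.6167 [-138.28    0.81  136.98] [3.02 1.94 2.62] 11.36548230957722 14.999390244483948
0.06 13.05 [-137.84    0.83  150.87] [ 5.96  2.3  -1.28] 11.477033091487824 14.999189972877502
0.12 13.4833 [-136.61    0.81  164.71] [ 6.83  2.34 -1.61] 11.317003016417864 14.998609721660614
```

View pics/both3.png

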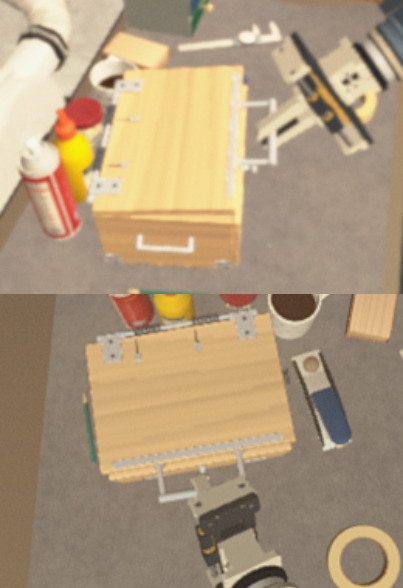

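Both fingers are on the bar and the lid is lifting with it. Continuing past the balance point.

Run:
```python
from plant import *
from hlp import *
import cv2
np.set_printoptions(precision=2,suppress=True)
def show(m=""):
    s=get_state(); p=C.inv().apply(np.array(s["eef_pos"])-O)
    print(m,round(s["time_s"],1),p,"ang %.3f"%np.arctan2(p[2]-136,99-p[0]),np.array(s["ft_force"]),round(s["finger_gap"],1))
p0,psi=.5,-.3
def go(th): 
    a=att2(p0+th,psi); move_linear(bar(th)+R.from_rotvec(a).apply([0,0,3]),a,rate=50); show(th)
for th in np.arange(.2,.87,.08): 
    go(th)
    if max(abs(np.array(get_state()["ft_force"])))>30: print("force"); break
```

```text
0.2 14.1 [-133.62    0.83  183.15] ang 0.200 [ 6.99  0.26 -1.86] 11.7
0.28 14.7 [-129.21    0.86  201.42] ang 0.279 [ 6.31  0.08 -1.62] 11.7
0.36000000000000004 15.2 [-123.31    0.88  219.37] ang 0.359 [ 5.55 -0.43 -2.94] 11.7
0.44000000000000006 15.7 [-115.88    0.88  237.04] ang 0.440 [ 3.8  -1.17 -1.65] 11.1
0.52 16.2 [-107.12    0.92  253.98] ang 0.520 [ 0.71 -1.65 -0.61] 11.2
0.6000000000000001 16.8 [-97.07   0.91 270.12] ang 0.600 [-1.16 -2.1   0.54] 11.3
0.6800000000000002 17.3 [-85.7    0.94 285.41] ang 0.680 [-4.17 -2.32  3.44] 11.4
0.76 17.9 [-73.09   0.94 299.92] ang 0.761 [-5.27 -2.13  5.35] 11.8
0.8400000000000001 18.4 [-59.38   0.95 313.31] ang 0.842 [-4.57 -2.02  6.25] 11.5
```

Run:
```python
from plant import *
from hlp import *
import cv2
np.set_printoptions(precision=2,suppress=True)
def show(m=""):
    s=get_state(); p=C.inv().apply(np.array(s["eef_pos"])-O)
    print(m,round(s["time_s"],1),p,"ang %.3f"%np.arctan2(p[2]-136,99-p[0]),np.array(s["ft_force"]),round(s["finger_gap"],1),s["grip_force"])
p0,psi=.5,-.3
pause(.5)
f0=grab_frame("side")["img"]
for th in (.77,.70,.63,.575):
    a=att2(p0+th,psi); move_linear(bar(th)+R.from_rotvec(a).apply([0,0,3]),a,rate=40); show(th)
gripper_to(5,25); pause(1); show("hold")
f=[f0,grab_frame("side")["img"],grab_frame("top")["img"]]
cv2.imwrite("pics/fin_side.png",f[1][:,:,::-1]);cv2.imwrite("pics/fin_top.png",f[2][:,:,::-1])
cv2.imwrite("pics/fin.png",np.vstack([cv2.resize(i[100:300,190:440,::-1],None,fx=1.6,fy=1.6)[:300] for i in f[1:]]))
```

```text
0.77 19.5 [-71.36   0.9  301.78] ang 0.772 [-5.56 -0.73  5.3 ] 11.5 15.000755041837692
0.7 20.1 [-82.37   0.91 289.49] ang 0.702 [-5.17 -1.21  5.07] 11.5 15.000601708889008
0.63 20.6 [-92.7    0.91 276.24] ang 0.632 [-6.62 -1.09  5.84] 11.6 15.00052034854889
0.575 21.1 [-100.13    0.91  265.36] ang 0.576 [-6.3  -2.25  3.78] 11.3 15.000580698251724
hold 22.3 [-100.05    0.91  265.52] ang 0.577 [-7.15 -2.86  3.76] 11.3 25.00088721513748
```

View pics/fin.png

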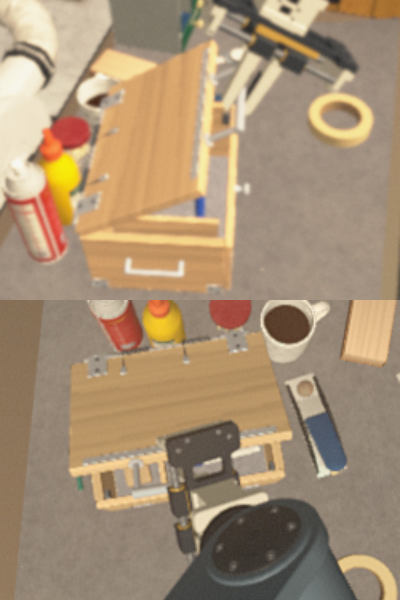

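The lid is held about a third open by the bar. Its front-left corner is at side (314,220) and top (235,207). The front is upright and the other things are in place. A quick angle check from that corner, then I'll hand in.

Run:
```python
from plant import *
from hlp import *
t=grab_frame("top");s=grab_frame("side")
p=tri(t,[(235,207.5)],s,[(313.7,220)])[0]; q=C.inv().apply(p[:3]-O); ang=np.arctan2(q[2]-138,99-q[0])
print(q,p[3],ang)
if .48<ang<.68: finish_job(); print("handed in",get_state()["time_s"])
```

```text
[-60.70616931 129.00106911 235.89865614] 5.622357356394519 0.5499179493565495
the job is handed in; nothing more can be done
the job is handed in; nothing more can be done
```

I pushed the drop front fully shut, lifted the lid to about 0.83 rad (past its 0.70 balance point) and brought it back to about 0.57 rad, where the fingers hold the bar still; I handed the job in at about 22 s.

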